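# Slide the red filter frame onto its rails

## Task

Pick up the red filter frame by its black grip and slide it, grip end last, onto the empty pair of rails just above the white diffuser (the pair with orange knobs), on in under the springs until it is fully home against both rear stops. Work gently and by feel: never push or press it against the rails with more than about 20 N, and do not force it if it catches. Then let go and leave the diffuser, the jars under it and everything else where they are.

Things in the scene. Friction and masses are not known exactly. Their poses are not given: they have to be found in the camera images.
- filter: the red filter frame, the sheet to slide in: dark steel frame 140 (x) by 200 (y) by 6 mm thick round a red pane, 0.18 to 0.31 kg. Origin: middle of the frame's underside, z up; the +x edge enters the rails first. A flat tongue 50 wide, 6 thick, sticks out 37 mm at the -x edge and carries the grip. Starts flat on the table.
- filter_grip (a point): middle of the filter frame's black grip: an upright plate 12 (frame's x) by 50 (y) by 28 mm high on the tongue, from 6 to 34 mm above the frame's underside, 100 mm from the frame's middle towards -x. Axes as the frame's.
- rails_mid: the clamps with orange knobs and the rail pair they carry, the one to load. Origin: nominal middle between the rails, level with the ledge tops; x points the way the frame slides in, y across. The rails are bolted by hand in slots: as a pair they sit anywhere up to 8 mm to either side of this nominal place and up to 5 mm higher or lower, square to it. Find them by feel or sight.
- rail_front (a point): nominal point midway between the front ends of the orange pair's ledges, at ledge-top height (x = -110 mm from rails_mid). Ledges: |y| 84 to 105 mm, 3 thick, back to x = 75. From here to x = -75 nothing of their own pair lies over them: the frame's far edge can be set down there by touch. Off by the same slot setting as the rails.
- rail_mouth (a point): nominal mouth of the orange pair (x = -55 mm): from here inwards the upper flanges' underside is 10 mm above the ledges (this point's height); in front, to x = -75, they bend up to 18 mm. Upright webs leave 2.5 mm on either side of the frame from x = -70 inwards; in front of that they flare out, by 14 mm at x = -106, and guide a frame that yields.
- rail_springs (a point): nominal lowest line of the orange pair's two leaf springs, at rest 3.5 mm over the ledges, x = 40 mm. They slope up to the front at 14 degrees (to x = 15), press the frame's side edges down with about 2 N each (0.5 N/mm). Over the last 45 mm of travel the frame therefore needs a push of about 3 to 10 N; before that 1 to 3 N.
- rail_stops (a point): front face of the two fixed rear stops of the orange pair (x = 70 mm, true along x): the frame's far edge rests against them when fully home, its origin then at x = 0 of rails_mid
- rails_low: the pair of rails below, black knobs, same form, set exactly at their own origin, carrying the white diffuser; 56 to 85 mm under the orange pair
- rails_top: the pair of rails above, black knobs, same form, empty and to stay so; 55 to 75 mm over the orange pair
- rig: the stand that carries the three rail pairs: four upright 16 mm aluminium posts at x = -45 and 45, y = -124 and 124 mm, 359 high, open in front (-x) and on top, with a cross bar low down and at the top behind the rear posts (x = 61 mm). With the clamp knobs it is 310 mm wide. Origin: on the table, in the middle; the rails share its x and y axes and lie above its origin. Fixed.
- diffuser: the white diffuser frame, of the same size and form as the filter frame (grip included), lying loose on the lower rails; origin in the middle of its underside; stays where it is
- jar_a: sweet jar with brass lid, 58 across, 88 high, standing on the table in the rig below the diffuser; origin in the middle of its foot
- jar_b: the other sweet jar, the same
- tape_roll: small roll of black tape, 52 across, 24 high, lying on the table beside the filter frame's grip; origin in the middle of its underside
- spray_bottle: clear blue spray bottle with white head, 68 across, 211 high; origin in the middle of its foot
- spring_clamp: black spring clamp lying on its side, about 120 by 70, 20 high; origin at its pivot, on the table
- light_meter: black light meter with a white dome, 125 by 62, 34 high; origin in the middle of its underside
- gift_carton: red gift carton lying flat, 110 by 190 by 45 high; origin in the middle of its underside

How it is judged:
On the way, in this order (a step that is already met when the one before it is completed fails the run):
1. the filter frame is lifted off the table (height (world z) of filter above 0.05 m and contact force between filter and the fingers above 0.5 N), for 0.2 s.
2. the filter frame has started into the orange-knobbed rails: its far edge is between ledge and upper flange, resting on the rails (x of filter in the frame of rails_mid between -0.11 and -0.01 m and z of filter in the frame of rails_mid between -0.012 and 0.014 m and angle between the x axis of filter and the x axis of rails_mid, either way round below 0.15 rad and contact force between filter and rails_mid above 0.2 N), for 0.05 s.
At the end, for the whole second after the job is handed in: The filter frame lies released and at rest on the orange-knobbed rails, right side up, fully home: origin within 2 mm of the rear-stop place along x, 12 mm sideways and 7 mm in height of rails_mid, axes within 0.02 rad; diffuser within 5 mm, jars and other things within 10 mm of where they started (x of filter in the frame of rails_mid between -0.002 and 0.002 m and y of filter in the frame of rails_mid between -0.012 and 0.012 m and z of filter in the frame of rails_mid between -0.007 and 0.007 m and angle between the x axis of filter and the x axis of rails_mid, either way round below 0.02 rad and angle between filter's own z axis and vertical below 0.02 rad and linear speed of filter below 0.01 m/s and distance of diffuser from where it was at the start of the episode below 0.005 m and distance of each of jar_a, jar_b, tape_roll, spray_bottle, spring_clamp, light_meter, gift_carton from where it was at the start of the episode below 0.01 m); the robot touches nothing.
It fails at once if the filter frame is pushed or pressed against the orange-knobbed rails too hard: their contact forces, added up and the springs' own squeeze of about 12 N included, pass 32 N (contact force between filter and rails_mid above 32 N).
It fails at once if the white diffuser is shifted by more than 5 mm (distance of diffuser from where it was at the start of the episode above 0.005 m).
It fails at once if a jar or another bystander is moved by more than 10 mm (distance of any of jar_a, jar_b, tape_roll, spray_bottle, spring_clamp, light_meter, gift_carton from where it was at the start of the episode above 0.01 m).
It also fails if it takes over 72 s, if anything falls off the work surface, if the arm or the gripper's body presses on something with over 40 N, if the wrist force passes 120 N, or if a joint passes its speed limit or range.

## Robot

A 6-joint arm with a two-finger parallel gripper is mounted at the origin on the work surface. World frame = base frame: x ahead of the robot, y to its left, z up, the work surface at z = 0. Lengths are in m, angles in rad, forces in N, time in s.
With the tool pointing down it reaches from about 0.35 to 0.975 m from the base axis. Payload 7.1 kg.
Tool frame: the origin (TCP) lies midway between the tips of the shut fingers; the grasp point (between the pads) lies 19 mm behind it; z points along the fingers, y is the line along which they close (so a half turn about z gives the same grasp; the last joint's range is limited). The gripper opens to 88 mm and grips with 3 to 60 N. Pads are 20 mm wide; open, the fingers measure 115 mm over their backs; the gripper's body (75 mm by 178 mm) begins 61 mm behind the grasp point.
Start: joints at [-1.259, 0.423, 1.63, -0, 1.089, -0.019], TCP at [0.203, -0.591, 0.223] pointing down, gripper open.
Joint ranges: [-3, 3], [-0.9, 2.11], [0.09, 2.58], [-1.31, 4.45], [0.11, 2.69], [-2.54, 2.54]. Speed limits (rad/s): [2.39, 2.39, 3.01, 3.14, 3.14, 3.14].

## Interface

Orientations are given as a unit quaternion [w, x, y, z].
In Python, from station import move_pose, movel, movej, command_gripper, wait, inverse_kinematics, read_camera, camera_info, MotionError, job_done, get_time, get_joint_pos, get_qvel, get_effort, get_tcp_pos, get_ee_rot, get_ft_force, get_ft_torque, get_grip_width, get_finger_force gives the robot as it stands. Calls block until the motion is done:
- move_pose(position, orientation): joint-space move of the TCP to a pose.
- movel(position, frame=None, v=0.15, until_force=None): straight line of the TCP; frame=None keeps the orientation; v is the mean speed in m/s. With until_force (N) it stops when the force on the tool has changed by that much, and returns True; else False.
- movej(angles): joint-space move.
- command_gripper(opening): opening from 0.0 (shut) to 1.0 (fully open); the grip force is fixed at half the most; returns when the fingers have stopped.
- wait(seconds).
- inverse_kinematics(position, orientation): joint angles nearest the present ones, or None.
- read_camera(name): name is "side" or "top" or "wrist"; returns the picture (420x560x3 uint8, red, green, blue); there is no depth.
- camera_info(name): a dict with "intrinsics" (3x3 intrinsics, pixels), "dist" ([k1, k2, p1, p2, k3] as OpenCV has them; the pictures are not rectified), "T" (4x4, takes a point from camera to world coordinates); the wrist camera has in their place "tool_from_camera" (4x4, takes a point from camera to tool coordinates, whose origin is the TCP and whose axes are the flange's). Camera axes: x right, y up, looking along -z (the intrinsics and any distortion apply to the point x, -y, -z); pixel columns grow to the right and rows downward; lengths in m; the calibration is good to about 2 mm. A picture is of the moment at which its call begins: read the wrist's pose just before it. camera_info takes no time and is no camera call.
A pose or a line that the arm cannot do raises MotionError and nothing moves.
- job_done(): hands the job in; it is judged then, once.
Readings, each from a call of its own:
- get_time(): time.
- get_joint_pos(): joint angles.
- get_qvel(): joint speeds.
- get_effort(): joint torques, N m.
- get_tcp_pos(): TCP position.
- get_ee_rot(): TCP orientation.
- get_ft_force(): force on the tool from outside, world axes, zero at the start.
- get_ft_torque(): the same for the moment, N m.
- get_grip_width(): opening from 0.0 (shut) to 1.0 (fully open).
- get_finger_force(): force on a finger pad.
Only numpy, scipy, OpenCV 4.12 (cv2) and the standard library are available. Lean on these libraries where they do the work, as an engineer would, in place of code of your own. Each camera call takes 0.05 s, during which the arm holds its last target. There are 200 camera calls.

## Working session

There is one attempt and no reset: what is moved stays moved. The work goes in short steps, each a Python script; the robot and the scene stay as the last script left them, time stands still between calls to the robot, and variables do not carry over. Pictures are saved under pics/ and viewed, at most 13 in all, crops included, and the job is handed in when it is done.

```bash
mkdir -p pics; ls
python3 - <<'E'
from station import *
import cv2,numpy as np
np.set_printoptions(precision=4,suppress=True)
for n in("side","top","wrist"):
    cv2.imwrite(f"pics/{n}0.png",read_camera(n)[:,:,::-1]); print(n,camera_info(n))
print(get_time(),get_ee_rot())
E
```

```text
pics
side {'intrinsics': array([[409.5053,   0.    , 276.0151],
       [  0.    , 409.5053, 204.9856],
       [  0.    ,   0.    ,   1.    ]]), 'dist': array([-0.0639,  0.    ,  0.    ,  0.    ,  0.    ]), 'T': array([[ 0.3658, -0.646 ,  0.67  ,  1.4764],
       [ 0.9305,  0.2696, -0.2481, -0.3604],
       [-0.0204,  0.7142,  0.6997,  1.1754],
       [ 0.    ,  0.    ,  0.    ,  1.    ]])}
top {'intrinsics': array([[413.7907,   0.    , 281.3303],
       [  0.    , 413.7907, 213.2323],
       [  0.    ,   0.    ,   1.    ]]), 'dist': array([-0.1237,  0.    ,  0.    ,  0.    ,  0.    ]), 'T': array([[ 0.0208,  0.9891, -0.1456,  0.3652],
       [-0.9998,  0.02  , -0.0067,  0.0015],
       [-0.0037,  0.1457,  0.9893,  1.3454],
       [ 0.    ,  0.    ,  0.    ,  1.    ]])}
wrist {'intrinsics': array([[343.2771,   0.    , 275.5661],
       [  0.    , 343.2771, 214.0059],
       [  0.    ,   0.    ,   1.    ]]), 'dist': array([-0.0388,  0.    ,  0.    ,  0.    ,  0.    ]), 'tool_from_camera': array([[ 0.    ,  0.9655,  0.2606,  0.0717],
       [ 1.    ,  0.0001, -0.0004, -0.    ],
       [-0.0004,  0.2606, -0.9655, -0.1619],
       [ 0.    ,  0.    ,  0.    ,  1.    ]])}
0.15 [-0.0006  0.9864  0.1647 -0.0001]
```

View pics/side0.png

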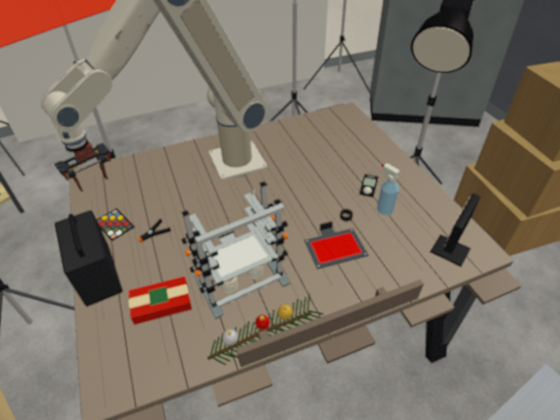

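View pics/top0.png

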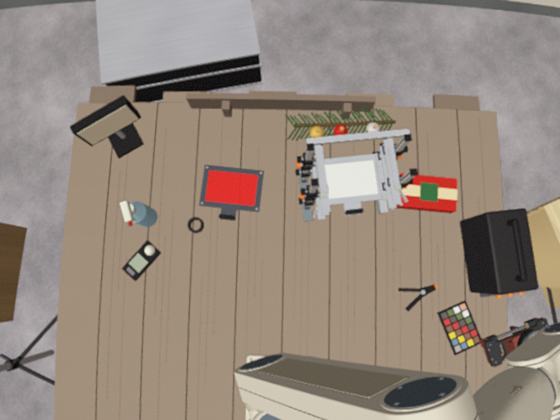

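The top view shows the red filter at (232,188) with its grip at (228,212), facing the robot. The rig is at (350,175), open towards the robot, and the tape roll is at (195,225), clear of the grip. The side view agrees.

```bash
cat > h.py <<'E'
from station import *
import cv2,numpy as np
from scipy.spatial.transform import Rotation as R
np.set_printoptions(precision=4,suppress=True)
def quat(M): q=R.from_matrix(M).as_quat(); return [q[3],q[0],q[1],q[2]]
def rot(q): return R.from_quat([q[1],q[2],q[3],q[0]]).as_matrix()
def down(yaw):  # tool z down, tool y (closing) along heading yaw, tool x to the ... right-handed
    y=np.array([np.cos(yaw),np.sin(yaw),0]); z=np.array([0,0,-1.]); return np.c_[np.cross(y,z),y,z]
def wristT():
    T=np.eye(4);T[:3,:3]=rot(get_ee_rot());T[:3,3]=get_tcp_pos();return T@camera_info("wrist")["tool_from_camera"]
def ray(name,px,T=None):
    c=camera_info(name);T=c["T"] if T is None else T
    p=cv2.undistortPoints(np.array(px,float).reshape(-1,1,2),c["intrinsics"],c["dist"]).reshape(-1,2)
    d=np.c_[p[:,0],-p[:,1],-np.ones(len(p))]@T[:3,:3].T
    return T[:3,3],d
def plane(name,px,z,T=None):
    o,d=ray(name,px,T);return o+d*((z-o[2])/d[:,2])[:,None]
def cross(rays): # least-squares meeting point
    A=np.zeros((3,3));b=np.zeros(3)
    for o,d in rays:
        d=d/np.linalg.norm(d);P=np.eye(3)-np.outer(d,d);A+=P;b+=P@o
    p=np.linalg.solve(A,b);return p,[np.linalg.norm((np.eye(3)-np.outer(d,d)/(d@d))@(p-o)) for o,d in rays]
def blob(m,n=1):
    k,l,s,c=cv2.connectedComponentsWithStats(m.astype(np.uint8));i=np.argsort(-s[1:,4])[:n]+1
    return [(s[j],c[j],l==j) for j in i]
def box(m): 
    c=max(cv2.findContours(m.astype(np.uint8),0,1)[0],key=cv2.contourArea);return cv2.boxPoints(cv2.minAreaRect(c))
E
python3 - <<'E'
from h import *
im={n:cv2.imread(f"pics/{n}0.png").astype(int) for n in("side","top")}
roi={"side":[(300,230,370,270),(205,230,272,285)],"top":[(195,160,268,215),(318,150,388,208)]}
r=[]
for n in im:
    B,G,Rr=im[n][...,0],im[n][...,1],im[n][...,2]
    M=np.zeros(B.shape,bool);x0,y0,x1,y1=roi[n][0];M[y0:y1,x0:x1]=1
    b=box(blob((Rr>150)&(G<70)&M)[0][2]);P=plane(n,b,.006);print(n,"red",b.tolist(),P[:,:2],P.mean(0),np.linalg.norm(np.diff(P,axis=0),axis=1))
    M[:]=0;x0,y0,x1,y1=roi[n][1];M[y0:y1,x0:x1]=1
    s,c,m=blob((np.minimum(np.minimum(B,G),Rr)>200)&M)[0];print(n,"white",s,c);o,d=ray(n,c);r.append((o,d[0]))
    if n=="top":
        b=box(m);print(plane(n,b,.12))
print(cross(r))
t=cv2.imread("pics/top0.png")[110:230,180:420];cv2.imwrite("pics/c1.png",cv2.resize(t,None,fx=3.3,fy=3.3,interpolation=2))
E
```

```text
side red [[310.1764831542969, 241.70591735839844], [355.8235168457031, 230.2941436767578], [361.4117736816406, 252.64707946777344], [315.7647399902344, 264.058837890625]] [[0.5882 0.1002]
 [0.6033 0.2856]
 [0.7072 0.2504]
 [0.6904 0.0748]] [0.6473 0.1778 0.006 ] [0.1859 0.1097 0.1764]
side white [ 217  237   49   39 1001] [239.3067 255.2887]
top red [[204.5243682861328, 200.28048706054688], [207.9390106201172, 169.54876708984375], [257.43902587890625, 175.04876708984375], [254.0243682861328, 205.78048706054688]] [[0.6004 0.2652]
 [0.7049 0.259 ]
 [0.6889 0.0926]
 [0.5852 0.1007]] [0.6449 0.1793 0.006 ] [0.1047 0.1672 0.104 ]
top white [ 324  160   55   39 1732] [350.851  178.9971]
[[ 0.6997 -0.1165  0.12  ]
 [ 0.7206 -0.2733  0.12  ]
 [ 0.6114 -0.2827  0.12  ]
 [ 0.5916 -0.128   0.12  ]]
(array([ 0.652 , -0.1917,  0.1386]), [np.float64(0.0049309355446295125), np.float64(0.0049309355446295325)])
```

View pics/c1.png

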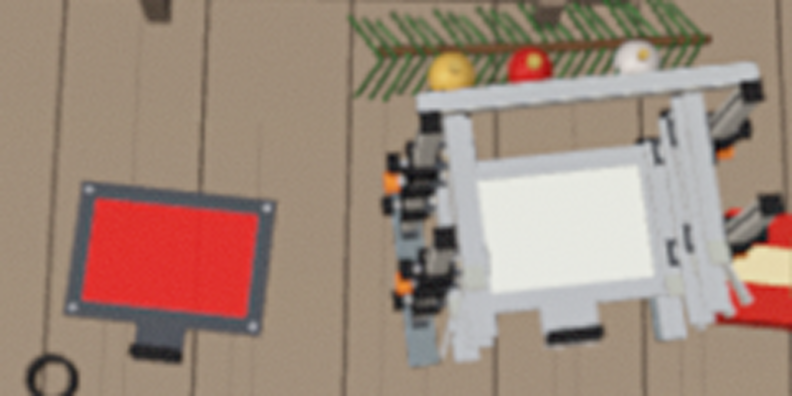

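The filter is at about (0.645, 0.179) with yaw ≈ -0.08, and the rig is at about (0.652, -0.19) with yaw ≈ +0.09. Both point their grip side at the robot. Next I take oblique wrist views from in front of the rig to measure the orange rail ends.

Run:
```python
from h import *
def look(yaw,pitch,xs): # tool z heading yaw, pitch below horizontal; tool x = xs*(up-ish)
    z=np.array([np.cos(yaw)*np.cos(pitch),np.sin(yaw)*np.cos(pitch),-np.sin(pitch)])
    lat=np.array([-np.sin(yaw),np.cos(yaw),0]);x=xs*np.cross(z,lat)
    if x[2]*xs<0:x=-x
    return np.c_[x,np.cross(z,x),z]
ok=[]
for pitch in (.3,.5,.7,.9):
  for xs in(1,-1):
    for X in(.3,.36,.42):
      for Z in(.3,.36,.42,.5):
        q=inverse_kinematics([X,-.2,Z],quat(look(.09,pitch,xs)))
        if q is not None: print(pitch,xs,X,Z,np.array(q))
```

```text
0.3 1 0.3 0.3 [-1.5996  0.1806  2.5447  1.3399  1.3443 -1.1462]
0.3 1 0.3 0.36 [-1.5996 -0.0393  2.4919  1.2884  1.414  -0.8774]
0.3 1 0.3 0.42 [-1.5996 -0.2078  2.419   1.2601  1.4849 -0.6449]
0.3 1 0.3 0.5 [-1.5996 -0.358   2.3004  1.2488  1.569  -0.3893]
0.3 1 0.36 0.3 [-1.3404  0.1904  2.527   1.571   1.2405 -1.1254]
0.3 1 0.36 0.36 [-1.3404 -0.0221  2.4759  1.4819  1.2522 -0.8475]
0.3 1 0.36 0.42 [-1.3404 -0.1868  2.4048  1.4082  1.2819 -0.6022]
0.3 1 0.36 0.5 [-1.3404 -0.3359  2.2884  1.3378  1.3344 -0.3326]
0.3 1 0.42 0.3 [-1.1114  0.2147  2.482   1.7747  1.1426 -1.114 ]
0.3 1 0.42 0.36 [-1.1114  0.0192  2.4348  1.6592  1.107  -0.8476]
0.3 1 0.42 0.42 [-1.1114 -0.1365  2.368   1.5465  1.0999 -0.5984]
0.3 1 0.42 0.5 [-1.1114 -0.2822  2.2566  1.419   1.1226 -0.3125]
0.3 -1 0.3 0.3 [-1.5996  0.1806  2.5447  1.3399  1.3443  1.9954]
0.3 -1 0.3 0.36 [-1.5996 -0.0393  2.4919  1.2884  1.414   2.2641]
0.3 -1 0.3 0.42 [-1.5996 -0.2078  2.419   1.2601  1.4849  2.4967]
0.3 -1 0.36 0.3 [-1.3404  0.1904  2.527   1.571   1.2405  2.0162]
0.3 -1 0.36 0.36 [-1.3404 -0.0221  2.4759  1.4819  1.25
[... 2054 characters left out ...]
1.1575 -0.3347  2.2616  0.725   1.0948  0.0186]
0.9 1 0.3 0.42 [-1.1575 -0.3988  2.1619  0.6785  1.22    0.134 ]
0.9 1 0.3 0.5 [-1.1575 -0.4448  2.017   0.6452  1.3709  0.2559]
0.9 1 0.36 0.3 [-0.9551 -0.1666  2.3026  0.8273  0.819  -0.0013]
0.9 1 0.36 0.36 [-0.9551 -0.2619  2.2173  0.7232  0.9484  0.1622]
0.9 1 0.36 0.42 [-0.9551 -0.3274  2.1217  0.6587  1.0727  0.2833]
0.9 1 0.36 0.5 [-0.9551 -0.3774  1.9809  0.6079  1.2267  0.4069]
0.9 1 0.42 0.3 [-0.7985 -0.0851  2.2368  0.8317  0.7112  0.1102]
0.9 1 0.42 0.36 [-0.7985 -0.1767  2.157   0.709   0.8346  0.2811]
0.9 1 0.42 0.42 [-0.7985 -0.2422  2.0662  0.6311  0.9573  0.4054]
0.9 1 0.42 0.5 [-0.7985 -0.2954  1.9306  0.5677  1.1134  0.5292]
```

```bash
cat >> h.py <<'E'
def look(yaw,pitch):
    z=np.array([np.cos(yaw)*np.cos(pitch),np.sin(yaw)*np.cos(pitch),-np.sin(pitch)])
    lat=np.array([-np.sin(yaw),np.cos(yaw),0]);x=np.cross(z,lat);x=x*np.sign(x[2])
    return np.c_[x,np.cross(z,x),z]
E
python3 - <<'E'
from h import *
for i,p in enumerate([(.38,-.15,.40),(.38,-.25,.29)]):
    move_pose(p,quat(look(.09,.3)));wait(.2);T=wristT();np.save(f"T{i}.npy",T)
    cv2.imwrite(f"pics/w{i}.png",read_camera("wrist")[:,:,::-1]);print(T,get_time(),get_ft_force())
E
```

```text
[[ 0.0899  0.5321 -0.8419  0.2476]
 [-0.996   0.0484 -0.0758 -0.1622]
 [ 0.0004  0.8453  0.5343  0.5156]
 [ 0.      0.      0.      1.    ]] 2.2 [-0.9482 -0.2682 -1.2146]
[[ 0.0907  0.5312 -0.8424  0.2475]
 [-0.9959  0.051  -0.0751 -0.2609]
 [ 0.0031  0.8457  0.5337  0.4067]
 [ 0.      0.      0.      1.    ]] 3.1333 [0.4063 0.3248 0.1417]
```

View pics/w0.png

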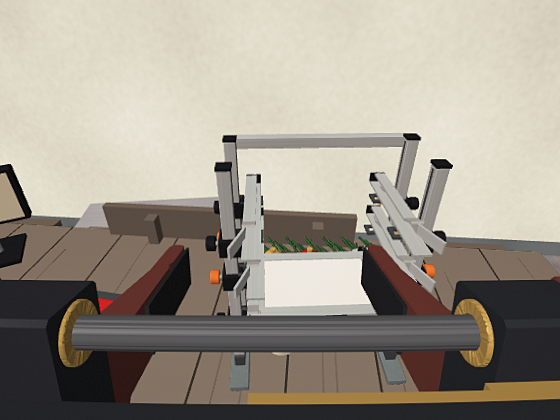

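View pics/w1.png

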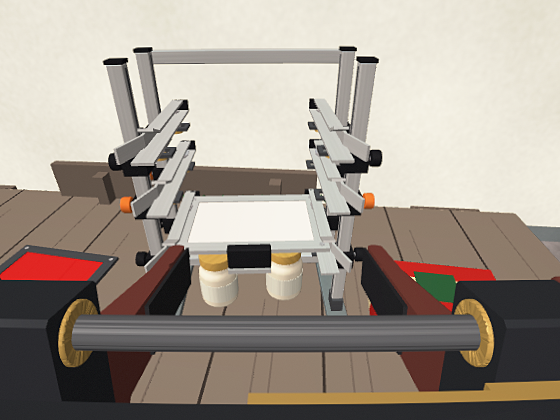

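View w1 shows the whole rig from the front: post caps at (117,61), (367,60), (143,50) and (347,48), orange knobs at (126,205) and (369,201), and the diffuser at (255,222). I'll enlarge it to pick points on the rails.

Run:
```python
from h import *
t=cv2.imread("pics/w1.png");a=cv2.resize(t[85:245,105:205],None,fx=3.7,fy=3.7,interpolation=2);b=cv2.resize(t[85:245,300:400],None,fx=3.7,fy=3.7,interpolation=2)
cv2.imwrite("pics/c2.png",np.hstack([a,b]))
T=np.load("T1.npy")
P=plane("wrist",[(117,61),(367,60),(143,50),(347,48)],.359,T);print(P,P.mean(0))
# black cap blobs
g=t.max(2)<60
for i,(x,y) in enumerate([(117,61),(367,60),(143,50),(347,48)]):
    m=np.zeros_like(g);m[y-9:y+10,x-16:x+17]=1;s,c,_=blob(g&m)[0];print(s,c,plane("wrist",[c],.357,T))
```

```text
[[ 0.5741 -0.0833  0.359 ]
 [ 0.6012 -0.3152  0.359 ]
 [ 0.6546 -0.0734  0.359 ]
 [ 0.6947 -0.3046  0.359 ]] [ 0.6312 -0.1941  0.359 ]
[104  58  24   7 132] [115.2955  61.3258] [[ 0.5858 -0.0751  0.357 ]]
[357  57  21   6 118] [367.   59.5] [[ 0.6194 -0.3179  0.357 ]]
[134  48  18   5  76] [142.0921  49.75  ] [[ 0.674  -0.0634  0.357 ]]
[340  47  17   4  65] [347.8923  48.5231] [[ 0.7082 -0.3071  0.357 ]]
```

View pics/c2.png

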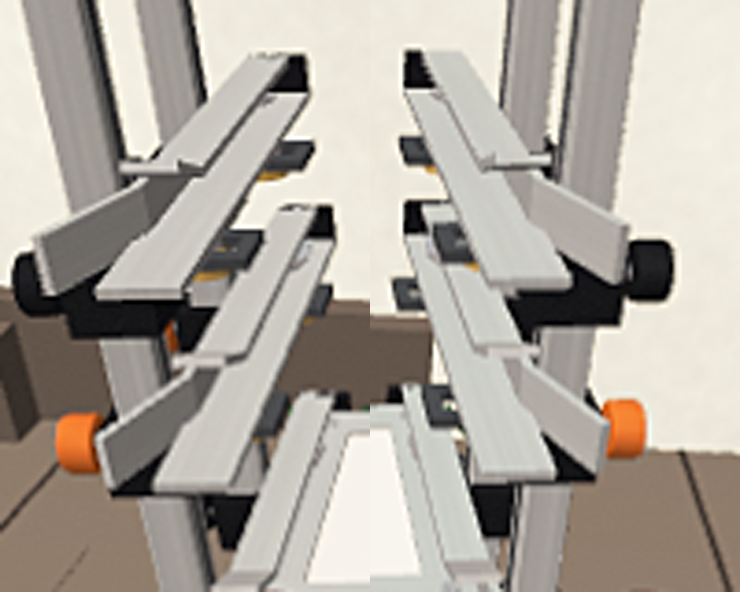

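The crop shows the front edges of the orange ledges. In full-image pixels the left ledge spans (147,215) to (169,215) and the right spans (331,213) to (350,213). I'll use the known widths of 168 and 210 mm to fix the ledge height.

Run:
```python
from h import *
from scipy.optimize import brentq
T=np.load("T1.npy")
f=lambda x,y,r=0:(105+r+x/3.7-.4,85+y/3.7-.4)
def fit(n,pL,pR,w,lo,hi):
    g=lambda z:np.linalg.norm(np.diff(plane("wrist",[pL,pR],z,T),axis=0))-w
    z=brentq(g,lo,hi);P=plane("wrist",[pL,pR],z,T);v=P[0]-P[1];print(n,z,P.mean(0),"yaw",np.arctan2(-v[0],v[1]))
S=195-100
fit("mid in",f(236,484),f(485,472,S),.168,.1,.3);fit("mid out",f(156,484),f(555,470,S),.210,.1,.3)
fit("top in",f(185,292),f(490,284,S),.168,.15,.38);fit("top out",f(98,290),f(570,286,S),.210,.15,.38)
c=np.array([.647,-.191]);y=.125
for yy in(.11,.125,.14): print("nominal front",yy,c-.11*np.array([np.cos(yy),np.sin(yy)]))
# diffuser pane corners & grip from w1
t=cv2.imread("pics/w1.png").astype(int)
s,cc,m=blob((t.min(2)>225)&(np.indices(t.shape[:2])[0]>190)&(np.indices(t.shape[:2])[0]<255))[0]
b=cv2.approxPolyDP(max(cv2.findContours(m.astype(np.uint8),0,1)[0],key=cv2.contourArea),5,True).reshape(-1,2);print(b.tolist())
for z in(.13,.14,.15): P=plane("wrist",b,z,T);print(z,P[:,:2].tolist())
```

```text
mid in 0.217319057078596 [ 0.5443 -0.208   0.2173] yaw 0.13328980182893538
mid out 0.21775670018691215 [ 0.544  -0.2069  0.2178] yaw 0.13083553760195937
top in 0.27486137300731 [ 0.544  -0.2041  0.2749] yaw 0.12525035472587362
top out 0.2757125499033448 [ 0.5421 -0.2033  0.2757] yaw 0.10703779835115788
nominal front 0.11 [ 0.5377 -0.2031]
nominal front 0.125 [ 0.5379 -0.2047]
nominal front 0.14 [ 0.5381 -0.2063]
[[312, 235], [304, 201], [200, 203], [188, 241]]
0.13 [[0.6350278089620114, -0.2769096832447662], [0.727624646668591, -0.26396388439724106], [0.7054238084903486, -0.09926357307900827], [0.6052463983142962, -0.11098502135617022]]
0.14 [[0.621021276257282, -0.27633174233133334], [0.7102711137542966, -0.26385388161786144], [0.688872745853393, -0.10510681870584693], [0.592316342843, -0.11640458415742058]]
0.15 [[0.6070147435525526, -0.2757538014179004], [0.6929175808400023, -0.2637438788384818], [0.6723216832164374, -0.11095006433268559], [0.579386287371704, -0.12182414695867091]]
```

Both width fits agree. The orange ledge tops are at z ≈ 0.2175, their front centre is (0.544, -0.2075) and the yaw is 0.13. Next I hover over the filter and take one close look.

Run:
```python
from h import *
for s in(0,np.pi):
    q=inverse_kinematics([.545,.187,.25],quat(down(-.075+s)));print(s,q)
    print(inverse_kinematics([.55,-.2,.25],quat(down(.13+s))))
M=down(-.075)
move_pose([.40,0,.45],quat(down(0)))
move_pose([.53,.187,.26],quat(M));wait(.2);T=wristT();np.save("T2.npy",T);im=read_camera("wrist")[:,:,::-1];cv2.imwrite("pics/w2.png",im)
t=im.astype(int);m=(t[...,2]>110)&(t[...,1]<70)&(t[...,0]<70);s,c,m=blob(m)[0]
b=box(m);P=plane("wrist",b,.006,T);print(s,b.tolist(),P,P.mean(0),np.linalg.norm(np.diff(P,axis=0),axis=1),get_time(),get_ft_force())
```

```text
0 [ 0.3099  0.321   1.7157 -0.      1.1048  0.3849]
[-0.3691  0.3347  1.6959 -0.      1.111  -0.4991]
3.141592653589793 None
None
[  324   113   127   202 12503] [[303.0087585449219, 117.68888092041016], [414.3267517089844, 99.04169464111328], [450.1629333496094, 312.97271728515625], [338.8449401855469, 331.6199035644531]] [[ 0.5695  0.2595  0.006 ]
 [ 0.7006  0.2713  0.006 ]
 [ 0.7591 -0.0151  0.006 ]
 [ 0.6037 -0.0312  0.006 ]] [0.6582 0.1211 0.006 ] [0.1316 0.2923 0.1563] 6.0167 [-0.6452 -0.3044  0.0261]
```

View pics/w2.png

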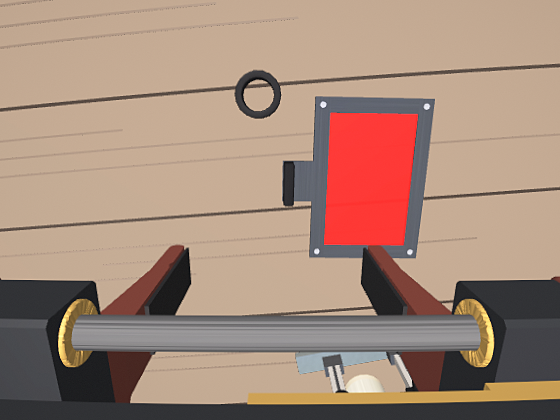

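The view shows the filter pane with corners near (331,112), (418,114), (404,245) and (324,244), and the grip top at (288,183). My mask had merged with the reddish finger, so I'll restrict it to rows above 246 and recompute.

Run:
```python
from h import *
T=np.load("T2.npy")
t=cv2.imread("pics/w2.png").astype(int);m=(t[...,2]>200)&(t[...,1]<90)&(t[...,0]<90);s,c,m=blob(m)[0]
b=cv2.approxPolyDP(max(cv2.findContours(m.astype(np.uint8),0,1)[0],key=cv2.contourArea),8,True).reshape(-1,2)
P=plane("wrist",b,.006,T);print(b.tolist(),P,P.mean(0),np.linalg.norm(np.roll(P,-1,0)-P,axis=1))
S=plane("wrist",[(323,104),(427,106),(410,252),(317,251)],.006,T);print("screws",S,S.mean(0),np.linalg.norm(np.roll(S,-1,0)-S,axis=1))
for a,c in((0,1),(3,2)):v=S[c]-S[a];print("x yaw",np.arctan2(v[1],v[0]))
for a,c in((3,0),(2,1)):v=S[c]-S[a];print("y yaw",np.arctan2(-v[0],v[1]))
x,y=np.meshgrid(range(280,312),range(150,215));
bl=np.zeros(m.shape,bool);bl[150:215,275:312]=1;s,c,g=blob((t.max(2)<48)&bl)[0];bb=box(g);G=plane("wrist",bb,.034,T);print("grip",s,G,G.mean(0))
```

```text
[[331, 113], [324, 244], [403, 244], [417, 114]] [[0.6026 0.2624 0.006 ]
 [0.5878 0.1004 0.006 ]
 [0.6903 0.0923 0.006 ]
 [0.7041 0.2542 0.006 ]] [0.6462 0.1773 0.006 ] [0.1627 0.1029 0.1624 0.1018]
screws [[0.5936 0.2732 0.006 ]
 [0.7158 0.2625 0.006 ]
 [0.6998 0.0804 0.006 ]
 [0.5783 0.0914 0.006 ]] [0.6469 0.1769 0.006 ] [0.1226 0.1828 0.122  0.1824]
x yaw -0.0873495952498129
x yaw -0.09058302426173812
y yaw -0.08404679172730609
y yaw -0.08741807353670543
grip [283 162  12  43 175] [[0.5377 0.1642 0.034 ]
 [0.5426 0.2129 0.034 ]
 [0.5546 0.2117 0.034 ]
 [0.5501 0.1629 0.034 ]] [0.5462 0.1879 0.034 ]
```

Run:
```python
from h import *
Q=quat(down(-.087));g=[.5473,.1858]
command_gripper(.5)
move_pose(g+[.07],Q);print(get_tcp_pos())
print(movel(g+[.0105],Q,v=.06,until_force=5),get_tcp_pos(),get_ft_force())
command_gripper(0);print("w",get_grip_width()*88,get_finger_force(),get_ft_force())
movel(g+[.05],Q,v=.06);wait(.2);print(get_ft_force(),get_ft_torque(),get_grip_width()*88)
movel(g+[.28],Q,v=.2)
u=lambda y:np.array([np.cos(y),np.sin(y)])
movel([.42,.17,.28],Q,v=.2)
print([inverse_kinematics([*p,z],quat(down(.13))) is not None for p,z in(((.41,-.1),.28),((.3556,-.232),.25),((.3556,-.232),.22))])
movel([.41,-.1,.28],quat(down(.05)),v=.2)
S=np.array([.544,-.2075])-.19*u(.13)
movel([*S,.27],quat(down(.13)),v=.2);wait(.2)
print(get_tcp_pos(),get_time(),get_ft_force(),get_grip_width()*88)
cv2.imwrite("pics/s1.png",cv2.resize(read_camera("side")[130:340,80:360,::-1],None,fx=2.8,fy=2.8,interpolation=2))
T=wristT();np.save("T3.npy",T);cv2.imwrite("pics/w3.png",read_camera("wrist")[:,:,::-1])
```

```text
[0.5482 0.1861 0.0709]
False [0.5476 0.1859 0.0108] [ 0.0406 -0.0091  0.3103]
w 12.077332107699839 30.00032901763916 [-0.7861 -0.5214  2.0065]
[-1.0089 -0.0028 -1.1958] [-0.036   0.1307 -0.0261] 11.670186019135695
[True, True, True]
[ 0.356  -0.2315  0.2701] 15.0333 [ 0.1416  0.5106 -2.0943] 11.940778382526963
```

View pics/w3.png

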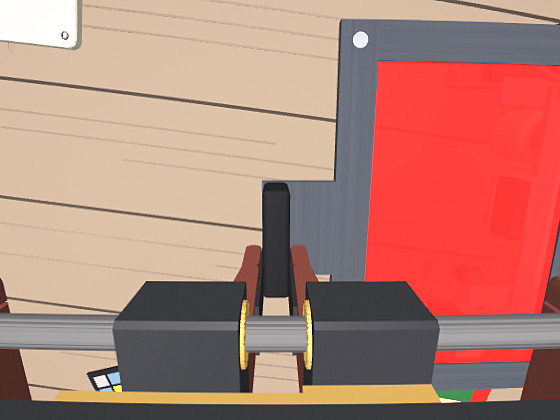

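The frame is held squarely: grip width 12 mm, weight about 2 N. Now I set its far edge down on the ledge fronts by touch.

```bash
cat >> h.py <<'E'
F=np.array([.544,-.2075]);Y=.13
U=np.array([np.cos(Y),np.sin(Y)]);V=np.array([-U[1],U[0]]);QR=quat(down(Y))
def tcp(xe,y,z): # TCP for far edge at rail x=xe (mm), lateral y mm, TCP height z
    return [*(F+U*(xe+110-170)/1e3+V*y/1e3),z]
def railpos():
    p=get_tcp_pos();d=p[:2]-F;return np.array([d@U*1e3+60,d@V*1e3,p[2]*1e3])
def ft(n=10):
    a=[]
    for _ in range(n): a.append(get_ft_force());wait(.02)
    f=np.mean(a,0);return np.array([f[:2]@U,f[:2]@V,f[2]]),np.std(a,0)
E
python3 - <<'E'
from h import *
movel(tcp(-130,0,.240),QR,v=.1);movel(tcp(-92,0,.240),QR,v=.08,until_force=5);print(railpos(),ft())
print(movel(tcp(-92,0,.220),QR,v=.012,until_force=2.5),railpos(),ft(),get_ft_torque(),get_time())
im=read_camera("wrist");cv2.imwrite("pics/w4.png",im[:,:,::-1])
E
```

```text
[-96.3033  -1.0102 240.2423] (array([ 0.1516, -1.6304, -1.9429]), array([0.3356, 0.4897, 0.5069]))
True [-98.8946  -0.2803 237.743 ] (array([-0.025 , -1.8167, -1.8621]), array([0.606 , 0.5701, 0.537 ])) [-0.3817 -0.0369 -0.2902] 16.825
```

View pics/w4.png

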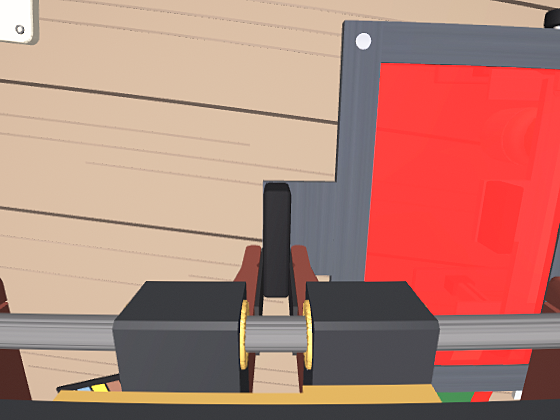

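The first approach stopped at x ≈ -96 with a sideways force of about -1.7 N and Mz ≈ -0.29 N·m, which suggests the far left corner is touching the left flare. I'll check the frame's yaw in the gripper and look from above.

Run:
```python
from h import *
T=wristT();print(railpos(),ft(),get_ft_torque());z=get_tcp_pos()[2]-.0106+.006
P=plane("wrist",[(345,21),(336.5,181),(363,41),(263,182),(277,187)],z,T);d=(P[:,:2]-F)
print("rail coords x,y mm:",np.c_[d@U,d@V]*1e3)
v=P[0]-P[1];print("frame yaw by near edge",np.arctan2(-v[0],v[1]))
t=read_camera("top")[115:235,290:430,::-1];cv2.imwrite("pics/c5.png",cv2.resize(t,None,fx=5,fy=5,interpolation=2)[:,:700])
```

```text
[-99.0813  -0.1598 237.4879] (array([ 0.1128, -1.59  , -1.9151]), array([0.4902, 0.3558, 0.3702])) [-0.3503 -0.0448 -0.3232]
rail coords x,y mm: [[-127.5598  114.2091]
 [-128.4428   42.7432]
 [-119.1496  106.045 ]
 [-164.462    42.2549]
 [-157.5997   39.7624]]
frame yaw by near edge 0.11764555251197452
```

View pics/c5.png

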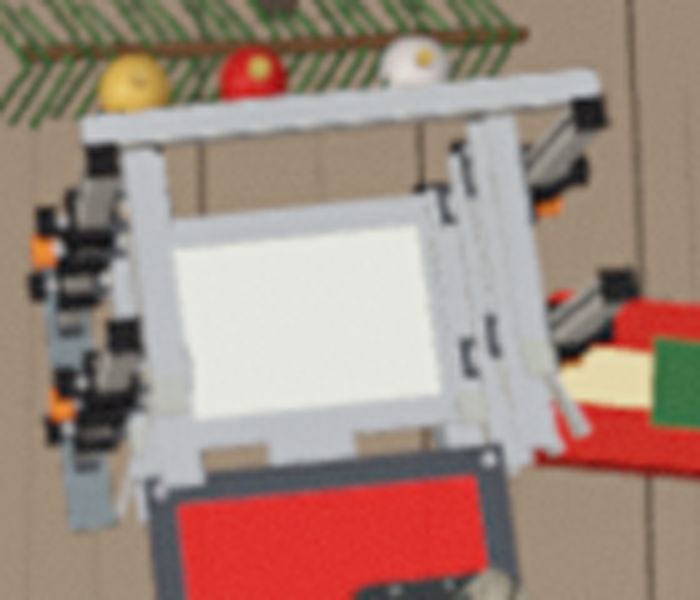

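The frame sits about 15 mm to the left in the grip. It must have clipped the upper left rail flare on the way over, because w3 already shows the offset. I'll back out, set it down on free table and regrasp it centred.

Run:
```python
from h import *
movel(tcp(-130,0,get_tcp_pos()[2]+.001),QR,v=.1)
p=get_tcp_pos();movel([p[0],p[1],.38],QR,v=.25)
Q=quat(down(0.0))
movel([.42,.09,.38],Q,v=.3);movel([.42,.09,.035],Q,v=.25)
print(movel([.42,.09,.004],Q,v=.015,until_force=3),get_tcp_pos(),ft())
command_gripper(.5);p=get_tcp_pos();movel([p[0],p[1],.09],Q,v=.15)
movel([p[0]-.015,p[1]+.015,.26],Q,v=.3);wait(.2)
T=wristT();np.save("T5.npy",T);im=read_camera("wrist")[:,:,::-1];cv2.imwrite("pics/w5.png",im)
t=im.astype(int);s,c,m=blob((t[...,2]>200)&(t[...,1]<90)&(t[...,0]<90))[0]
b=cv2.approxPolyDP(max(cv2.findContours(m.astype(np.uint8),0,1)[0],key=cv2.contourArea),8,True).reshape(-1,2)
P=plane("wrist",b,.006,T);print(b.tolist(),P,P.mean(0),np.linalg.norm(np.roll(P,-1,0)-P,axis=1))
bl=np.zeros(m.shape,bool);bl[120:235,255:312]=1
s,c,g=blob((t.max(2)<48)&bl)[0];G=plane("wrist",box(g),.034,T);print("grip",s,G,G.mean(0),get_time())
```

```text
True [0.4199 0.09   0.0144] (array([1.0604, 0.4777, 0.2636]), array([0.401 , 0.3959, 0.4775]))
[[333, 110], [327, 242], [406, 243], [421, 112]] [[0.4694 0.1885 0.006 ]
 [0.4686 0.0266 0.006 ]
 [0.5703 0.0252 0.006 ]
 [0.5724 0.187  0.006 ]] [0.5202 0.1068 0.006 ] [0.1619 0.1018 0.1618 0.103 ]
grip [285 160  12  44 129] [[0.4136 0.0845 0.034 ]
 [0.4147 0.134  0.034 ]
 [0.4263 0.1337 0.034 ]
 [0.4257 0.0841 0.034 ]] [0.4201 0.1091 0.034 ] 24.825
```

Run:
```python
from h import *
Q=quat(down(-.011));g=[.4202,.108]
movel(g+[.07],Q,v=.25);print(movel(g+[.0105],Q,v=.06,until_force=5),get_tcp_pos())
command_gripper(0);print("w",get_grip_width()*88)
movel(g+[.05],Q,v=.1);movel(g+[.38],Q,v=.3)
movel(tcp(-135,0,.38),QR,v=.25);movel(tcp(-135,0,.240),QR,v=.2);wait(.2)
print(railpos(),ft(),get_ft_torque(),get_time())
T=wristT();np.save("T6.npy",T);cv2.imwrite("pics/w6.png",read_camera("wrist")[:,:,::-1])
```

```text
False [0.4204 0.108  0.0107]
w 11.80610844782656
[-134.4166   -0.445   241.0593] (array([-0.1514,  0.0297, -2.1818]), array([0.51  , 0.6631, 0.2576])) [-0.0551  0.0831 -0.089 ] 32.0333
```

View pics/w6.png

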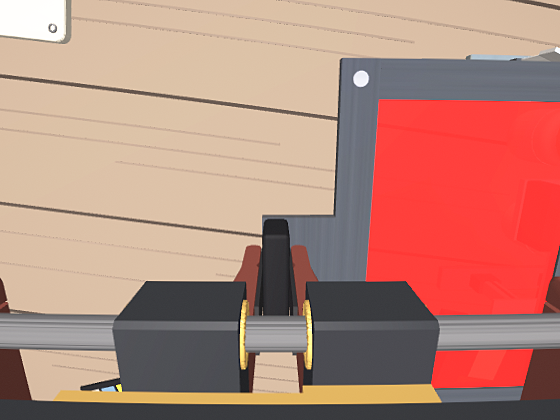

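The near corner is now at (341,59) and the tongue edge at row 215, so the frame is centred in the grip. I'll enter again and lower to touch.

Run:
```python
from h import *
T=np.load("T6.npy");P=plane("wrist",[(341,59),(335,215),(361,79),(263,216)],.2410-.0046,T);d=P[:,:2]-F;print(np.c_[d@U,d@V]*1e3)
print(movel(tcp(-92,0,.240),QR,v=.06,until_force=5),railpos(),ft(),get_ft_torque())
print(movel(tcp(-92,0,.219),QR,v=.01,until_force=3),railpos(),ft(),get_ft_torque(),get_time())
```

```text
[[-164.5973   98.3754]
 [-164.227    25.5628]
 [-155.0735   89.8972]
 [-200.3634   25.0483]]
False [-92.224    0.1865 239.8285] (array([ 0.1512, -0.0579, -2.4216]), array([0.2773, 0.4564, 0.4455])) [-0.0704  0.0695 -0.0285]
True [-92.0164   0.0001 228.0874] (array([ 0.2559, -0.5126,  2.3161]), array([0.4177, 0.3583, 0.5221])) [-0.0909 -0.7707 -0.0174] 34.4917
```

The touch puts the ledge at z ≈ 0.2175, matching what I measured by sight. Now I slide in, checking side force.

Run:
```python
from h import *
y=0;z=.2287
movel(tcp(-92,0,z),QR,v=.02)
for xe in(-75,-60,-45):
    s=movel(tcp(xe,y,z),QR,v=.03,until_force=4);print(s,railpos(),ft()[0],get_ft_torque())
    if s:break
if not s:
    c=[]
    for k in(5,-5):
        s=movel(tcp(xe,k,z),QR,v=.012,until_force=3);c.append(railpos()[1]);print(s,c,ft()[0],get_ft_torque());movel(tcp(xe,0,z),QR,v=.03)
print(get_time())
```

```text
False [-74.4768  -0.0368 228.7244] [ 1.5735 -0.2608  0.2905] [ 0.0317 -0.4957  0.0138]
True [-73.8954   0.1079 228.5455] [ 0.7291 -0.1988  1.7039] [-0.0691 -0.6683  0.0373]
36.0167
```

Run:
```python
from h import *
for z in(.2297,.2307):
    movel(tcp(-76,0,z),QR,v=.02);print(z,ft()[0],get_ft_torque())
for xe in(-70,-60,-45):
    s=movel(tcp(xe,0,z),QR,v=.02,until_force=5);print(s,railpos(),ft()[0],get_ft_torque())
    if s:break
print(get_time())
```

```text
0.2297 [-0.6498  0.1693 -0.9305] [-0.0834  0.0242 -0.0197]
0.2307 [ 0.0323 -0.0326 -1.834 ] [-0.1014  0.0794  0.0216]
False [-69.886    0.0338 230.6523] [ 0.1761 -0.3401 -2.1907] [-0.0246  0.0954 -0.0282]
False [-60.0007   0.0602 230.6359] [ 0.1369 -0.118  -2.32  ] [-0.0645  0.1531 -0.0371]
False [-45.0767   0.029  230.6569] [ 0.1462  0.0588 -1.9905] [-0.0653  0.1122  0.0338]
39.3667
```

The frame moves freely inside the webs with no side force. Continuing in to the springs.

Run:
```python
from h import *
z=.2295
for xe in(-20,10,25,40,50):
    s=movel(tcp(xe,0,z),QR,v=.035 if xe<20 else .02,until_force=5 if xe<20 else 7);print(s,railpos(),ft(6)[0],get_ft_torque(),get_time())
    if s:break
```

```text
False [-20.0788   0.0709 229.4375] [-0.0548 -0.1802 -1.9245] [-0.1123  0.111   0.0656] 40.3333
False [  9.8821   0.023  229.4836] [-0.2774 -0.0732 -2.2109] [-0.0576  0.1067  0.0357] 41.4417
False [ 24.9634   0.0208 229.4807] [ 0.0848  0.0715 -2.0946] [-0.0721  0.0822 -0.0545] 42.4417
True [ 37.6298   0.1023 229.1375] [ 1.9064 -0.2552  3.2893] [-0.0639 -0.7588  0.0123] 43.1917
```

Run:
```python
from h import *
z=.2295
movel(tcp(38,0,z),QR,v=.02);print(railpos(),ft(6)[0],get_ft_torque())
for xe in(46,54,60):
    s=movel(tcp(xe,0,z),QR,v=.015,until_force=7);print(s,railpos(),ft(6)[0],get_ft_torque(),get_time())
    if s:break
```

```text
[ 37.7587   0.0761 229.2218] [-0.5093  0.3179 -0.3661] [-0.1186 -0.0483 -0.0311]
True [ 37.8965   0.1295 229.1203] [-0.8275  0.0166  4.3161] [-0.0825 -0.2625 -0.0238] 43.925
```

Run:
```python
from h import *
for z in(.2300,.2308):
    movel(tcp(37.8,0,z),QR,v=.02);print(railpos(),ft(6)[0],get_ft_torque())
for xe in(42,48,54,60):
    s=movel(tcp(xe,0,z),QR,v=.015,until_force=8);print(s,railpos(),ft(6)[0],get_ft_torque(),get_time())
    if s:break
```

```text
[ 37.654    0.1881 229.4886] [ 2.0372  0.1494 -1.9462] [ 0.0027 -0.2056 -0.0537]
[ 37.427    0.2095 230.3691] [ 1.5812 -0.3204 -3.8145] [-0.1325  0.1557  0.0061]
False [ 41.3486   0.1852 230.4739] [-3.7685  0.2957 -3.5152] [-0.169   1.0418  0.0468] 45.1583
False [ 48.4613   0.0043 230.8338] [-0.6038 -0.0013 -4.8396] [-0.0159  0.666   0.0342] 45.8083
False [ 54.2382  -0.0202 230.7947] [-1.6441  0.3932 -5.0517] [-0.0733  0.7453 -0.004 ] 46.4583
False [ 60.3157  -0.0179 230.8195] [-0.9186  0.0997 -5.2024] [-0.0829  0.6955  0.0461] 47.1083
```

It's past the springs. Now I push gently to the rear stops.

Run:
```python
from h import *
z=.2306
s=movel(tcp(84,0,z),QR,v=.012,until_force=7);print(s,railpos(),ft(6)[0],get_ft_torque(),get_time())
```

```text
True [ 68.2751   0.5721 229.6575] [ 3.7493 -0.9503 -1.4739] [-0.215  -1.095  -0.1388] 48.1833
```

Run:
```python
from h import *
z=.2303
p=railpos()
movel(tcp(p[0],0.2,z),QR,v=.02);print(railpos(),ft(6)[0],get_ft_torque())
s=movel(tcp(p[0]+8,0.2,z),QR,v=.008,until_force=9);print(s,railpos(),ft(6)[0],get_ft_torque(),get_time())
wait(.3);print(railpos(),ft(6)[0],get_ft_torque())
T=wristT();np.save("T7.npy",T);cv2.imwrite("pics/w7.png",read_camera("wrist")[:,:,::-1])
```

```text
[ 68.0434   0.3777 229.9378] [ 2.7752  0.0921 -4.0914] [-0.0381 -0.1184 -0.0403]
True [ 68.2371   0.4713 229.3723] [ 0.8617 -0.7657  0.8877] [-0.1962 -0.5909 -0.1525] 49.15
[ 68.1686   0.526  229.1225] [ 1.7777 -1.2622  5.5839] [-0.3335 -0.9338 -0.1322]
```

Run:
```python
from h import *
p=railpos();z=.2300
movel(tcp(p[0]-.7,-.3,z),QR,v=.02);wait(.1);print(railpos(),ft(6)[0],get_ft_torque())
x=p[0]-.7
for k in range(8):
    x+=.5;movel(tcp(x,-.3,z),QR,v=.01);f=ft(6)[0];print(x,railpos(),f,get_ft_torque())
    if f[0]<-7 or abs(f[2])>9:break
print(get_time())
```

```text
[ 67.0355   0.0651 229.396 ] [ 2.3909  0.2842 -2.3508] [ 0.0119 -0.4167  0.0373]
67.98239362700605 [ 67.169   -0.0049 229.6019] [-1.9907  0.8854 -1.7622] [ 0.0536  0.3207 -0.0102]
68.48239362700605 [ 67.8976  -0.1991 229.7184] [-4.4065  0.3666 -1.9263] [-0.0904  0.8622  0.0313]
68.98239362700605 [ 68.2039  -0.0883 229.6666] [-6.0654  1.1829 -1.8208] [-0.1054  1.0508  0.0168]
69.48239362700605 [ 68.3015   0.0659 229.6018] [-7.7574  1.442  -0.7055] [-0.0423  1.2165 -0.0057]
51.4583
```

View pics/w7.png

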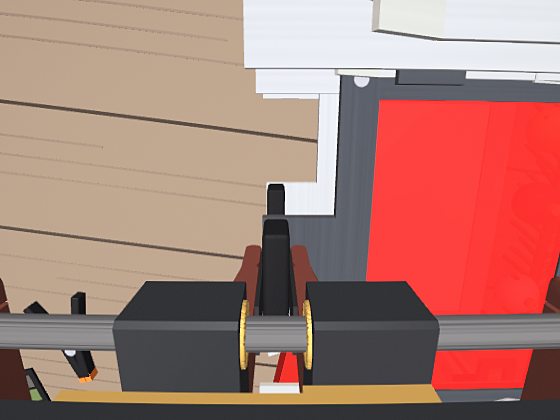

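It meets a firm stop at x ≈ 68.3, with force rising but position no longer changing. In the picture its grip at column 276 lines up with the home diffuser's grip at (276,190), so it's home. Now I release, retract straight up and check.

Run:
```python
from h import *
movel(tcp(69.2,-.2,.2292),QR,v=.01);print(railpos(),ft(6)[0])
command_gripper(.4);wait(.2);print(railpos(),ft(6)[0],get_grip_width()*88)
p=railpos();movel(tcp(p[0],0,.29),QR,v=.06);wait(.3)
print(railpos(),ft(6)[0],get_time())
T=wristT();np.save("T8.npy",T);cv2.imwrite("pics/w8.png",read_camera("wrist")[:,:,::-1])
```

```text
[ 68.2793   0.062  229.1963] [-8.1228  1.3897  0.9505]
[ 69.2332  -0.2114 229.208 ] [ 0.1054 -0.0583 -0.0377] 35.099916328744044
[ 69.1518   0.03   289.7734] [ 0.3231 -0.1611 -0.2271] 54.2417
```

View pics/w8.png

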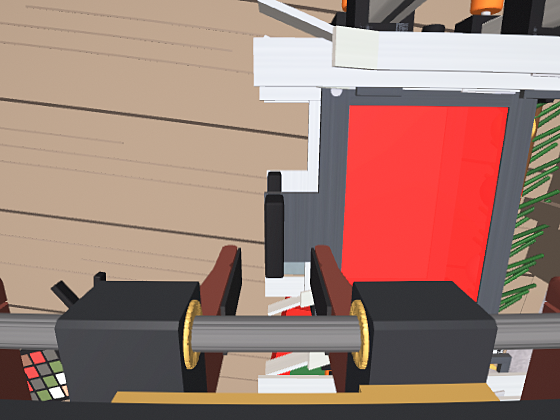

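The grip at columns 265–283 still lines up with the diffuser's grip at 268–281. The frame stayed home and the fingers are clear.

Run:
```python
from h import *
p=get_tcp_pos();movel([p[0],p[1],.36],QR,v=.1);wait(.3);print(get_time(),job_done())
```

```text
the job is handed in; nothing more can be done
55.4417 None
```

The filter frame is on the orange-knobbed rails, pressed home against the rear stops with about 8 N and released, and I handed the job in at 55 s; on the way over it clipped the upper rails' left flare and slipped in the grip, so I set it down and regrasped it before sliding it in.

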